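# Point-and-check after refilling a tablet canister

### The arm

A 7-joint arm with a two-finger parallel gripper is mounted at the origin on a cart in front of the work surface, level with it; the furniture and walls round the work are solid. World frame = base frame: x ahead of the robot, y to its left, z up, the work surface at z = 0. Lengths are in m, angles in degrees, forces in N, time in s.
With the tool pointing down it reaches from about 0.425 to 0.875 m from the base axis. Payload 9.9 kg.
Tool frame: the origin (TCP) lies on the centre line of the jaws, within the pads' length; the fingertips stand 11 mm ahead of it and the grasp point (between the pads) lies 8 mm behind it; z points along the fingers, y is the direction in which the jaws open and shut (so a half turn about z gives the same grasp; the last joint's range is limited). The gripper opens to 85 mm and grips with 20 to 120 N. Pads are 22 mm wide; open, the fingers measure 114 mm over their backs; the gripper's body (76 mm by 85 mm) begins 54 mm behind the grasp point. The pads swing forward as they close: fully open they stand 13 mm farther back than shut.
Start: joints at [59.427, 32.985, 1.427, 82.34, -0.859, 64.687, -3.237], TCP at [0.293, -0.608, 0.242] pointing down, gripper open.
Joint ranges: [-157.87, 157.87], [-19.46, 123.44], [-87.15, 90], [11.01, 140.99], [-62.26, 242.26], [9.8, 113.94], [-161.44, 161.44]. Speed limits (degrees/s): [127.2, 127.2, 172.46, 172.46, 180, 180, 180].

### API

Orientations are given as [roll, pitch, yaw] about the fixed x, y, z axes, in that order (R = Rz(yaw) Ry(pitch) Rx(roll)).
In Python, from cell import env gives the robot as it stands. The module is installed in compiled form; this text tells all that it offers.
- The arm moves only by the tool carry_out, never from a script. Its argument "targets" is a list of rows, each a list of 3 entries, a list of its own where there are three numbers: the closure, from 0 (fully open) to 1 (shut), then the shift along the tool's x, y, z in m, then the turn, a rotation vector about the tool's x, y, z in degrees. A call has 1 to 10 rows; each row shifts and turns the commanded pose from where the row before left it, along the tool's axes as they then stand; what a row does not reach is not made up. A row lasts 1/10 s, in which the tool goes at most 50 mm and 8.59 degrees, less where a joint would pass 70% of its speed; a pose out of reach is approached as far as the arm can. A call is refused whole if a number of a shift passes 0.05 or a number of a turn 8.59, either way. A call with a gripper value outside its range is refused whole. The fingers move at their own pace and stop on an object; the grip force is fixed at half the most. Time passes only in rows, so rows that do not move let the fingers close. It gives the time, the measured TCP pose, the force and the opening at its end, in the units of the state.
- env.state(): the state, without advancing time (a new reading comes with each control period).
- env.grab_frame(name): name is "side" or "top" or "wrist"; returns (picture, depth): 420x560x3 uint8, blue, green, red; 420x560 float32, m along the optical axis (not along the pixel's ray), 0 where there is no reading.
- env.camera_info(name): a dict with "vertical_fov" (degrees; the focal length in pixels is half the picture's height over the tangent of half this angle, whatever the lens; pixels are square), "cx", "cy" (the principal point, pixels), "camera_from_world" (4x4, takes a point from world to camera coordinates). Camera axes: x right, y up, looking along -z (the intrinsics and any distortion apply to the point x, -y, -z); pixel columns grow to the right and rows downward; lengths in m; the calibration is good to about 2 mm. A picture is of the moment at which its call begins: read the wrist's pose just before it. camera_info takes no time and is no camera call; for the wrist camera it gives the pose at the moment of the call.
- env.sign_off(): hands the job in, once; it reports no verdict.
The state is a dict: "time": time; "joints": joint angles; "joint_velocities": joint speeds; "joint_efforts": joint torques, N m; "tcp_pos": TCP position; "tool_rot": TCP orientation; "ft_force": force on the tool from outside, world axes, zero at the start; "ft_torque": the same for the moment, N m; "grip_width": opening from 0.0 (shut) to 1.0 (fully open).
Only numpy, scipy, OpenCV 4.12 (cv2) and the standard library are available. Lean on these libraries where they do the work, as an engineer would, in place of code of your own. Each camera call takes 0.05 s, during which the arm holds its last target. There are 200 camera calls.

### The job

One tablet canister has just been refilled and its lid still stands open: make the point-and-check. With the fingertips, point down at the middle of its open mouth from two or three centimetres above, staying there for two seconds without touching it, then gently push the lid over until it is fully shut. Last, point in the same way at the cap of the stock bottle it was filled from, the shortest of the three tablet bottles, and finish there, still pointing without touching, so that a colleague sees which one to put away; grip and lift nothing, and do not touch the other canisters, the bottles or the dose cup.

Things in the scene. Friction and masses are not known exactly. Their poses are not given: they have to be found in the camera images.
- open_canister: the canister to check, loose, 0.2 kg: blue with a cream lid hinged at the back, the only one whose lid stands open. 133 x 66 x 118 mm shut. Origin: centre of its underside; z up; +x towards the hinged side (away from the robot). The hinge line runs along y at x = +64, z = 108 mm. The foot reaches only from x = -59 to +27 mm: do not press down near the hinge
- canister_mouth (a point): the middle of the open mouth of that canister (rim 116 x 56 mm), at the height of the rim, 110 mm above the worktop; axes as the canister's
- lid_lip (a point): the middle of the free edge of the hinged lid, opposite the hinge (130 mm from the hinge line); on the side towards the robot and 110 mm up when shut, 235 mm up when open
- open_canister_lid (a joint): lid angle (rad): 0 fully shut, 1.75 open, leaning a little back past upright on its stop. The lid is a plate 124 mm long, 66 wide, 14 thick; its outer face is the top at z = 118 mm when shut. The hinge is light with a little friction: the lid mostly stays where it is left, so push it from behind and follow it over and down until it meets the rim
- canister_a: a blue tablet canister with a shut cream lid, 122 x 58 x 112 mm, loose, to be left alone; origin: centre of its underside
- canister_b: a blue tablet canister with a shut cream lid, 122 x 62 x 115 mm, loose, to be left alone; origin: centre of its underside
- small_cap (a point): top centre of the cap of the shortest of the three tablet bottles (round, upright, 42 mm across, 70 mm high), the one to point at last
- medium_cap (a point): top centre of the cap of the middle-sized tablet bottle (50 mm across, 85 mm high), to be left alone
- large_cap (a point): top centre of the cap of the tallest tablet bottle (56 mm across, 95 mm high), to be left alone
- small_bottle: the shortest tablet bottle itself, loose; origin: centre of its underside
- medium_bottle: the middle-sized tablet bottle itself, loose; origin: centre of its underside
- large_bottle: the tallest tablet bottle itself, loose; origin: centre of its underside
- cup: an empty clear dose cup, 65 mm across and 45 mm high, loose, to be left alone; origin: centre of its underside
- drops: a dropper bottle, 34 mm across and 102 mm high with a slim rubber bulb on top, loose (not one of the three tablet bottles), to be left alone; origin: centre of its underside
Things that resemble listed ones, but are neither listed nor needed, are in the scene too. What is shaped like the large_bottle but red or yellow is not meant.

How it is judged (in metres and radians):
On the way, in this order (a step that is already met when the one before it is completed fails the run):
1. the fingertips point at the open mouth of the canister from just above, without touching, for about two seconds (horizontal distance between the grasp point and canister_mouth below 0.03 m and z of the grasp point in the frame of canister_mouth between 0.015 and 0.085 m and value of joint open_canister_lid above 1.4 rad and contact force between each of the arm, the fingers and open_canister below 0.2 N), for 1.8 s.
2. the lid is fully shut (value of joint open_canister_lid below 0.05 rad), for 0.3 s.
3. the fingertips point at the cap of the shortest bottle from just above for a second (horizontal distance between the grasp point and small_cap below 0.02 m and z of the grasp point in the frame of small_cap between 0.015 and 0.085 m), for 1 s.
At the end, for the whole second after the job is handed in: the lid is shut (under 0.05 rad); the grasp point stays within 20 mm sideways of the middle of the shortest bottle's cap and 15 to 85 mm above it; all canisters and bottles upright, the refilled canister within 35 mm of where it stood, everything else within 8 mm (all of step 3 and value of joint open_canister_lid below 0.05 rad and angle between each of small_bottle, medium_bottle, large_bottle, canister_a, canister_b, open_canister's own z axis and vertical below 0.1 rad and distance of open_canister from where it was at the start of the episode below 0.035 m and distance of each of small_bottle, medium_bottle, large_bottle, canister_a, canister_b, cup, drops from where it was at the start of the episode below 0.008 m and linear speed of each of small_bottle, medium_bottle, large_bottle, open_canister below 0.02 m/s); the robot touches nothing.
It fails at once if a tablet bottle, another canister, the dose cup or the dropper bottle is touched (contact force between any of the arm, the fingers and small_bottle above 0.3 N or contact force between any of the arm, the fingers and medium_bottle above 0.3 N or contact force between any of the arm, the fingers and large_bottle above 0.3 N or contact force between any of the arm, the fingers and canister_a above 0.3 N or contact force between any of the arm, the fingers and canister_b above 0.3 N or contact force between any of the arm, the fingers and cup above 0.3 N or contact force between any of the arm, the fingers and drops above 0.3 N).
It fails at once if a bottle or canister is lifted, tipped or pushed away (height (world z) of any of small_bottle, medium_bottle, large_bottle, canister_a, canister_b, open_canister above 0.012 m or angle between open_canister's own z axis and vertical above 0.25 rad or distance of open_canister from where it was at the start of the episode above 0.05 m or distance of any of small_bottle, medium_bottle, large_bottle, canister_a, canister_b, cup, drops from where it was at the start of the episode above 0.01 m).
It fails at once if the refilled canister or its lid is pushed hard (over 35 N) (contact force between any of the fingers, the arm and open_canister above 35 N).
It also fails if it takes over 61 s, if anything falls off the work surface, if the arm or the gripper's body presses on something with over 40 N, if the wrist force passes 120 N, or if a joint passes its speed limit or range.

## Working session

There is one attempt and no reset: what is moved stays moved. The work goes in short steps, Python scripts to look and compute and a tool call to move; the robot and the scene stay as the last step left them, time stands still between calls to the robot, and variables do not carry over. Pictures are saved under pics/ and viewed, about 8 in all and at most 12, crops included, and the job is handed in when it is done.

Besides the shell and the picture viewer there is one more tool, called after "Emit:" as name([rows], argument=value, ...), one row to a line, values as JSON. carry_out: Moves the arm, as the interface text tells. Its arguments: {"type":"object","properties":{"targets":{"type":"array","items":{"type":"array"}}},"required":["targets"]}

```bash
mkdir -p pics; cat > h.py <<'E'
import numpy as np, cv2
from cell import env
def grab(n):
    ci=env.camera_info(n); p,d=env.grab_frame(n); return p,d,ci
def cloud(d,ci):
    h,w=d.shape; f=h/2/np.tan(np.radians(ci["vertical_fov"])/2)
    u,v=np.meshgrid(np.arange(w),np.arange(h))
    P=np.stack([(u-ci["cx"])/f*d,-(v-ci["cy"])/f*d,-d],-1)
    T=np.linalg.inv(np.array(ci["camera_from_world"]))
    W=P@T[:3,:3].T+T[:3,3]; W[d<=0]=np.nan; return W
E
python3 - <<'E'
from h import *
s=env.state(); print(s)
o=[]
for n in("side","top"):
    p,d,ci=grab(n); np.savez(n,p=p,d=d,W=cloud(d,ci)); cv2.imwrite(f"pics/{n}0.png",p)
    print({k:v for k,v in ci.items()}, (d>0).mean())
E
```

```text
{'time': 0.0, 'joints': array([59.42732287, 33.0312379 ,  1.42215144, 82.38672503, -0.85826897,
       64.68793352, -3.23834159]), 'joint_velocities': array([ 0.02811186,  0.01648118,  0.05518718, -0.05415065,  0.05856656,
        0.00541656,  0.07103192]), 'joint_efforts': array([-1.59853338e-03, -7.65767384e+01,  2.24918827e+00, -2.85973048e+01,
        1.51304563e-02,  1.26697199e-02, -3.04387363e-06]), 'tcp_pos': array([ 0.29329359, -0.60745449,  0.24145704]), 'tool_rot': array([-1.79904807e+02,  5.28751457e-03,  2.57737088e+01]), 'ft_force': array([0.4301306 , 0.51376018, 0.45678221]), 'ft_torque': array([ 0.025666  , -0.03914206,  0.00939346]), 'grip_width': 0.9975547876107346}
{'vertical_fov': 55.2399917845486, 'cx': 274.7423446957461, 'cy': 210.39004886679322, 'camera_from_world': array([[-0.9163538 , -0.39979686,  0.02140543,  0.48702712],
       [ 0.25406842, -0.53935262,  0.80283746, -0.20711798],
       [-0.30942682,  0.7411216 ,  0.59581358, -1.15319799],
       [ 0.        ,  0.        ,  0.        ,  1.        ]])} 0.9961947278911565
{'vertical_fov': 52.04759129956166, 'cx': 280.9750331444483, 'cy': 200.75160928427505, 'camera_from_world': array([[ 0.00801797, -0.99994833,  0.00624968,  0.01764179],
       [ 0.98541323,  0.00896356,  0.16994238, -0.51156744],
       [-0.16998962,  0.00479592,  0.98543418, -1.40037474],
       [ 0.        ,  0.        ,  0.        ,  1.        ]])} 0.995829081632653
```

View pics/side0.png

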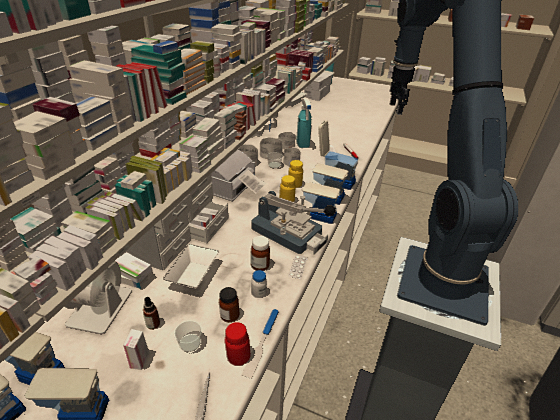

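View pics/top0.png

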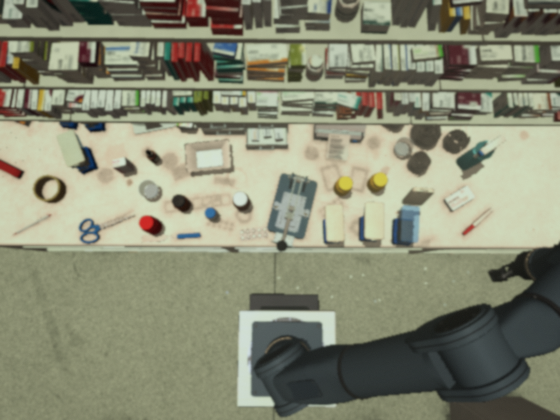

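Side view: blue canisters at about (330,205), (338,175), and the open one near (335,160) with its lid up at (324,137). Bottles stand at (261,252) with a white cap, (260,284) with a blue cap and (228,303) with a black cap. Decoys are red (237,343) and yellow (290,180). In the top view the open canister is at (406,225) with its lid edge-on at (418,197). The bottles are at (241,201), (211,214) and (181,203).

```bash
cat > m.py <<'E'
from h import *
for n,box in(("top",(130,160,460,250)),("side",(130,110,380,380))):
    z=np.load(n+".npz"); p,W=z["p"],z["W"]
    x0,y0,x1,y1=box
    H=W[...,2]
    print(n,"table z",np.nanmedian(H[(W[...,0]>.4)&(W[...,0]<.9)&(abs(W[...,1])<.6)]))
    m=((H>.03)&(H<.4)&(W[...,0]>.38)&(W[...,0]<.85)&(W[...,1]>-.75)&(W[...,1]<.6)).astype(np.uint8)
    k,L,S,C=cv2.connectedComponentsWithStats(m)
    for i in range(1,k):
        if S[i,4]<25: continue
        Q=W[L==i]; t=np.nanpercentile(Q[:,2],95); T=Q[Q[:,2]>t-.012]
        print(C[i].round(),S[i,4],"ztop %.3f"%t,"top c",T.mean(0).round(3),"ext",np.ptp(T,axis=0).round(3),p[L==i].mean(0).round())
t=np.load("top.npz")["p"][165:265,300:440]; s=np.load("side.npz")["p"][110:380,200:380]
cv2.imwrite("pics/c1.png",np.hstack([cv2.resize(s,(400,600),interpolation=2),cv2.resize(cv2.resize(t,None,fx=2.8,fy=2.8,interpolation=2),(400,600))]))
a=cv2.resize(s,(400,600),interpolation=2); b=cv2.resize(t,(400,286),interpolation=2); c=cv2.resize(np.load("top.npz")["p"][165:265,130:270],(400,286),interpolation=2)
cv2.imwrite("pics/c1.png",np.hstack([a,np.vstack([b,c,np.zeros((28,400,3),np.uint8)])]))
E
python3 m.py
```

```text
top table z 0.3162217518635969
[314. 112.] 17944 ztop 0.326 top c [ 0.757 -0.122  0.326] ext [0.06  1.024 0.029] [114. 135. 133.]
[456. 140.] 342 ztop 0.052 top c [ 0.73  -0.583  0.047] ext [0.076 0.081 0.02 ] [72. 86. 89.]
[480. 152.] 689 ztop 0.216 top c [ 0.661 -0.615  0.212] ext [0.063 0.084 0.016] [112. 127. 112.]
[407. 142.] 74 ztop 0.047 top c [ 0.723 -0.412  0.042] ext [0.063 0.063 0.014] [129. 151. 157.]
[205. 151.] 335 ztop 0.045 top c [0.684 0.282 0.039] ext [0.116 0.16  0.015] [150. 176. 183.]
[151. 155.] 115 ztop 0.101 top c [0.663 0.465 0.099] ext [0.012 0.014 0.019] [52. 65. 74.]
[419. 161.] 307 ztop 0.057 top c [ 0.654 -0.45   0.051] ext [0.071 0.07  0.016] [71. 85. 88.]
[121. 164.] 220 ztop 0.089 top c [0.629 0.561 0.085] ext [0.036 0.045 0.015] [131. 146. 147.]
[210. 169.] 34 ztop 0.047 top c [0.62  0.268 0.041] ext [0.013 0.083 0.012] [138. 162. 171.]
[292. 205.] 2335 ztop 0.127 top c [ 0.475 -0.008  0.127] ext [0.209 0.111 0.04 ] [125. 133. 123.]
[377. 181.] 277 ztop 0.099 top c [ 0.578 -0.299  0.095] ext [0.047 0.045 0.016] [ 69. 154. 167.]
[343. 185.] 270 ztop 0
[... 1396 characters left out ...]
 0.092] ext [0.048 0.047 0.014] [ 92. 110. 130.]
[187. 258.] 365 ztop 0.042 top c [0.696 0.253 0.036] ext [0.105 0.164 0.014] [142. 164. 176.]
[258. 280.] 266 ztop 0.070 top c [0.467 0.259 0.068] ext [0.034 0.037 0.014] [110. 100.  86.]
[228. 301.] 477 ztop 0.086 top c [0.503 0.361 0.083] ext [0.04  0.043 0.014] [27. 37. 55.]
[149. 310.] 286 ztop 0.097 top c [0.663 0.466 0.094] ext [0.014 0.013 0.017] [31. 41. 56.]
[188. 331.] 242 ztop 0.046 top c [0.556 0.468 0.041] ext [0.065 0.065 0.014] [143. 165. 175.]
[236. 341.] 758 ztop 0.096 top c [0.429 0.458 0.094] ext [0.048 0.049 0.015] [ 16.  18. 134.]
[135. 345.] 558 ztop 0.086 top c [0.629 0.561 0.083] ext [0.039 0.047 0.014] [111. 125. 142.]
```

View pics/c1.png

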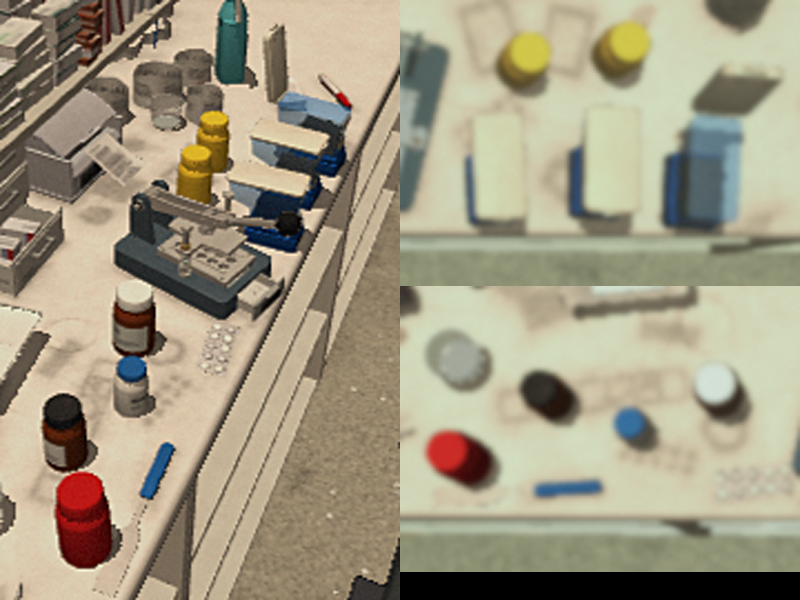

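Small bottle: the candidates are white cap, ztop .097 (side 261,252); black cap, .087 (228,303); and blue cap, .071 (260,284). The crop confirms the blue-capped bottle is the shortest, with its cap at about (0.467, 0.258, 0.070). The open canister is the translucent blue one with its lid upright at crop (275,60). Next I fit its rim and lid.

```bash
python3 - <<'E'
from h import *
for n in("top","side"):
    z=np.load(n+".npz"); p,W=z["p"],z["W"]; X,Y,Z=W[...,0],W[...,1],W[...,2]
    R=(X>.33)&(X<.56)&(Y>-.48)&(Y<-.325)
    l=W[R&(Z>.13)&(Z<.25)]; 
    print(n,"lid n",len(l),"z",np.percentile(l[:,2],[2,98]).round(3),"y",np.percentile(l[:,1],[2,50,98]).round(3))
    for a in(.13,.15,.17,.19,.21,.225):
        q=l[(l[:,2]>a)&(l[:,2]<a+.02)]
        if len(q)>4:
            k=np.polyfit(q[:,1],q[:,0],1); print(a,len(q),"x",np.percentile(q[:,0],[5,50,95]).round(3),"y",np.percentile(q[:,1],[3,97]).round(3),"yaw",np.degrees(np.arctan(-k[0])).round(1))
    m=R&(Z>.098)&(Z<.118)
    q=W[m]; print("rim",len(q),q.mean(0).round(3),cv2.minAreaRect((q[:,:2]*1000).astype(np.float32)))
    print("rim x",np.percentile(q[:,0],[2,98]).round(3),"y",np.percentile(q[:,1],[2,98]).round(3))
    q=W[R&(Z>.02)&(Z<.118)]; print("body",len(q),cv2.minAreaRect((q[:,:2]*1000).astype(np.float32)))
E
```

```text
top lid n 366 z [0.134 0.237] y [-0.423 -0.388 -0.36 ]
0.13 48 x [0.493 0.497 0.503] y [-0.42 -0.36] yaw -7.4
0.15 58 x [0.496 0.5   0.508] y [-0.421 -0.36 ] yaw -7.7
0.17 58 x [0.501 0.504 0.51 ] y [-0.421 -0.361] yaw -6.5
0.19 58 x [0.503 0.507 0.517] y [-0.421 -0.362] yaw -8.5
0.21 97 x [0.507 0.513 0.525] y [-0.424 -0.362] yaw -5.2
0.225 91 x [0.51  0.516 0.524] y [-0.42  -0.366] yaw -3.6
rim 690 [ 0.433 -0.385  0.11 ] ((436.4736328125, -386.5185241699219), (60.194271087646484, 127.21792602539062), 86.18550109863281)
rim x [0.375 0.49 ] y [-0.415 -0.356]
body 932 ((434.8205261230469, -385.82574462890625), (61.60958480834961, 130.13941955566406), 85.72511291503906)
side lid n 272 z [0.133 0.233] y [-0.423 -0.382 -0.36 ]
0.13 46 x [0.494 0.499 0.509] y [-0.422 -0.359] yaw -8.8
0.15 52 x [0.497 0.503 0.515] y [-0.421 -0.359] yaw -10.5
0.17 56 x [0.5   0.506 0.517] y [-0.426 -0.361] yaw -10.3
0.19 48 x [0.504 0.509 0.519] y [-0.419 -0.361] yaw -10.3
0.21 59 x [0.508 0.513 0.524] y [-0.419 -0.363] yaw -10.7
0.225 30 x [0.51  0.515 0.523] y [-0.418 -0.362] yaw -8.5
rim 322 [ 0.434 -0.382  0.107] ((437.9339904785156, -385.6367492675781), (65.4751205444336, 132.01849365234375), 82.97901916503906)
rim x [0.375 0.494] y [-0.416 -0.356]
body 584 ((437.5597839355469, -385.5906677246094), (65.4751205444336, 132.7725372314453), 82.97901916503906)
```

Emit:
carry_out([
  [1,[0,0,0],[0,0,8]],
  [1,[0,0,0],[0,0,8]],
  [1,[0,0,0],[0,0,8]],
  [1,[0,0,0],[0,0,7.8]],
  [1,[0.015,-0.03,0],[0,0,0]],
  [1,[0.02,-0.04,0],[0,0,0]],
  [1,[0.02,-0.04,0],[0,0,0]],
  [1,[0.02,-0.04,0],[0,0,0]],
  [1,[0.015,-0.03,0],[0,0,0]],
  [1,[0,0,0],[0,0,0]],
])

```text
time: 1.1
tcp_pos: [0.4058, -0.4331, 0.242]
tool_rot: [-179.8, -0.1, -5.6]
ft_force: [-0.2, 0.1, 0.0]
grip_width: 0.0
```

Emit:
carry_out([
  [1,[0.01,-0.025,0],[0,0,0]],
  [1,[0.01,-0.025,0],[0,0,0]],
  [1,[0,0,0.02],[0,0,0]],
  [1,[0,0,0.02],[0,0,0]],
  [1,[0,0,0.02],[0,0,0]],
  [1,[0,0,0.015],[0,0,0]],
  [1,[0,0,0.01],[0,0,0]],
  [1,[0,0,0.005],[0,0,0]],
  [1,[0,0,0],[0,0,0]],
  [1,[0,0,0],[0,0,0]],
])

```text
time: 2.1
tcp_pos: [0.4272, -0.3911, 0.1528]
tool_rot: [180.0, -0.0, -6.0]
ft_force: [-0.5, -0.4, 0.7]
grip_width: -0.003
```

```bash
python3 - <<'E'
from h import *
print(env.state()["tcp_pos"],env.state()["tool_rot"],env.state()["time"])
p,d,ci=grab("side"); a=cv2.resize(p[90:240,250:400],(600,600),interpolation=2)
cv2.imwrite("pics/p1.png",a)
W=cloud(d,ci);X,Y,Z=W[...,0],W[...,1],W[...,2]
q=W[(X>.485)&(X<.56)&(Y>-.44)&(Y<-.34)&(Z>.13)&(Z<.25)];print(np.percentile(q,[2,50,98],axis=0).round(3))
E
```

```text
[ 0.42720737 -0.39105356  0.1528227 ] [ 1.79975144e+02 -3.52936232e-02 -6.03942527e+00] 2.1
[[ 0.495 -0.424  0.133]
 [ 0.507 -0.382  0.184]
 [ 0.523 -0.359  0.232]]
```

View pics/p1.png

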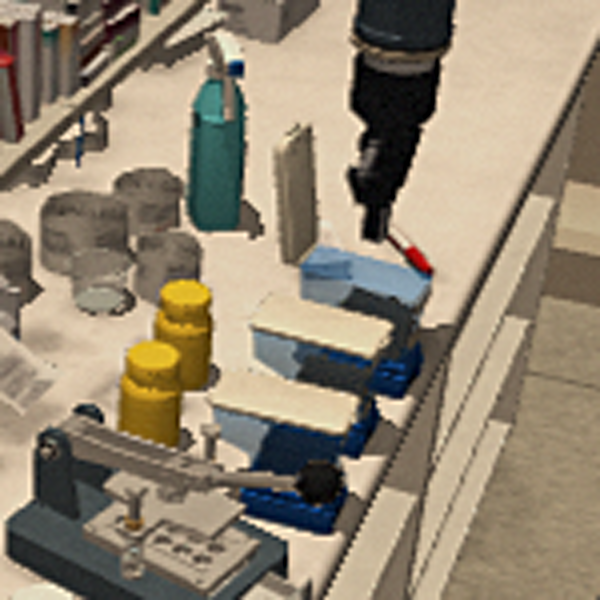

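The closed fingertips (picture 375,230) hang clear above the open mouth, and the lid still stands at (297,190). I make a small centring correction, then hold.

Emit:
carry_out([
  [1,[0.004,-0.006,0.006],[0,0,0]],
  [1,[0,0,0],[0,0,0]],
  [1,[0,0,0],[0,0,0]],
  [1,[0,0,0],[0,0,0]],
  [1,[0,0,0],[0,0,0]],
  [1,[0,0,0],[0,0,0]],
  [1,[0,0,0],[0,0,0]],
  [1,[0,0,0],[0,0,0]],
  [1,[0,0,0],[0,0,0]],
  [1,[0,0,0],[0,0,0]],
])

```text
time: 3.15
tcp_pos: [0.4316, -0.3851, 0.1463]
tool_rot: [-180.0, 0.0, -6.0]
ft_force: [0.4, 0.1, -0.1]
grip_width: 0.003
```

Emit:
carry_out([
  [1,[0,0,0],[0,0,0]],
  [1,[0,0,0],[0,0,0]],
  [1,[0,0,0],[0,0,0]],
  [1,[0,0,0],[0,0,0]],
  [1,[0,0,0],[0,0,0]],
  [1,[0,0,0],[0,0,0]],
  [1,[0,0,0],[0,0,0]],
  [1,[0,0,0],[0,0,0]],
  [1,[0,0,0],[0,0,0]],
  [1,[0,0,0],[0,0,0]],
])

```text
time: 4.15
tcp_pos: [0.4316, -0.3852, 0.1463]
tool_rot: [-180.0, 0.0, -6.0]
ft_force: [-0.0, 0.5, -0.0]
grip_width: -0.003
```

Emit:
carry_out([
  [1,[0,0,0],[0,0,0]],
  [1,[0,0,0],[0,0,0]],
  [1,[0,0,0],[0,0,0]],
  [1,[0,0,0],[0,0,0]],
  [1,[0,0,0],[0,0,0]],
])

```text
time: 4.65
tcp_pos: [0.4316, -0.3851, 0.1463]
tool_rot: [-180.0, 0.0, -6.0]
ft_force: [-0.0, -0.2, 0.4]
grip_width: -0.0
```

Emit:
carry_out([
  [1,[0,0,-0.02],[0,0,0]],
  [1,[0,0,-0.035],[0,0,0]],
  [1,[0,0,-0.04],[0,0,0]],
  [1,[0,0,-0.035],[0,0,0]],
  [1,[0,0,-0.02],[0,0,0]],
  [1,[0,0,0],[0,0,0]],
  [1,[0.02,0,0],[0,0,0]],
  [1,[0.03,0,0],[0,0,0]],
  [1,[0.03,0,0],[0,0,0]],
  [1,[0.03,0,0],[0,0,0]],
])

```text
time: 5.65
tcp_pos: [0.5418, -0.3965, 0.2951]
tool_rot: [-180.0, 0.1, -6.0]
ft_force: [-0.0, -0.5, -0.6]
grip_width: 0.004
```

Emit:
carry_out([
  [1,[0.03,0,0],[0,0,0]],
  [1,[0.015,0,0],[0,0,0]],
  [1,[0,0,0],[0,0,0]],
  [1,[0,0,0],[0,0,0]],
])

```text
time: 6.05
tcp_pos: [0.585, -0.4014, 0.295]
tool_rot: [-180.0, 0.1, -6.0]
ft_force: [-0.2, 0.5, -0.3]
grip_width: 0.0
```

Emit:
carry_out([
  [1,[0,0,0.02],[0,0,0]],
  [1,[0,0,0.03],[0,0,0]],
  [1,[0,0,0.02],[0,0,0]],
  [1,[0,0,0.009],[0,0,0]],
  [1,[0,0,0],[0,0,0]],
  [1,[-0.015,0,0],[0,0,0]],
  [1,[-0.01,0,0],[0,0,0]],
  [1,[-0.006,0,0],[0,0,0]],
  [1,[-0.006,0,0],[0,0,0]],
  [1,[-0.006,0,0],[0,0,0]],
])

```text
time: 7.05
tcp_pos: [0.5429, -0.3969, 0.2178]
tool_rot: [180.0, -0.0, -6.0]
ft_force: [0.2, -0.4, -0.7]
grip_width: -0.004
```

Emit:
carry_out([
  [1,[-0.005,0,0],[0,0,0]],
  [1,[-0.006,0,0],[0,0,0]],
  [1,[-0.006,0,0],[0,0,0]],
  [1,[-0.006,0,0],[0,0,0]],
  [1,[0,0,0],[0,0,0]],
])

```text
time: 7.55
tcp_pos: [0.5192, -0.3947, 0.2174]
tool_rot: [180.0, 0.0, -6.1]
ft_force: [-0.1, -0.7, 0.7]
grip_width: 0.002
```

```bash
python3 - <<'E'
from h import *
print(env.state()["tcp_pos"],env.state()["tool_rot"],env.state()["ft_force"])
p,d,ci=grab("side"); a=cv2.resize(p[90:240,250:400],(600,600),interpolation=2)
cv2.imwrite("pics/p2.png",a)
E
```

```text
[ 0.51917386 -0.39466422  0.21743881] [ 1.79995955e+02  2.30079439e-02 -6.07167267e+00] [-0.06677646 -0.66027334  0.65817035]
```

View pics/p2.png

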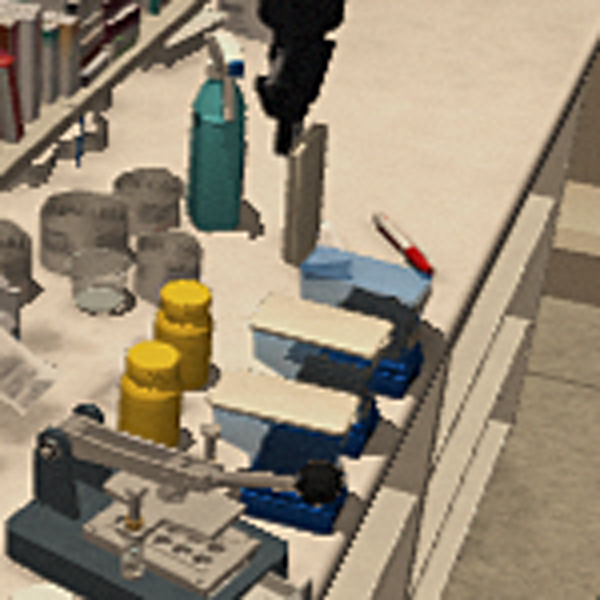

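The fingertip is touching the lid's back at (290,145). The lid is about upright now and the canister hasn't moved, so I carry on along the arc.

Emit:
carry_out([
  [1,[-0.006,0,0],[0,0,0]],
  [1,[-0.007,0,0.001],[0,0,0]],
  [1,[-0.007,0,0.001],[0,0,0]],
  [1,[-0.006,0,0.001],[0,0,0]],
  [1,[-0.006,0,0.001],[0,0,0]],
  [1,[-0.006,0,0.002],[0,0,0]],
  [1,[-0.006,0,0.002],[0,0,0]],
  [1,[-0.006,0,0.002],[0,0,0]],
  [1,[0,0,0],[0,0,0]],
])

```text
time: 8.5
tcp_pos: [0.4692, -0.3892, 0.207]
tool_rot: [-180.0, 0.1, -6.1]
ft_force: [0.7, 0.3, 0.5]
grip_width: -0.001
```

Emit:
carry_out([
  [1,[-0.006,0,0.003],[0,0,0]],
  [1,[-0.005,0,0.003],[0,0,0]],
  [1,[-0.005,0,0.003],[0,0,0]],
  [1,[-0.005,0,0.004],[0,0,0]],
  [1,[-0.005,0,0.004],[0,0,0]],
  [1,[-0.004,0,0.005],[0,0,0]],
  [1,[-0.004,0,0.005],[0,0,0]],
  [1,[-0.004,0,0.005],[0,0,0]],
  [1,[0,0,0],[0,0,0]],
])

```text
time: 9.4
tcp_pos: [0.4316, -0.385, 0.1744]
tool_rot: [-180.0, 0.1, -6.1]
ft_force: [-0.6, -0.0, 0.4]
grip_width: -0.0
```

```bash
python3 - <<'E'
from h import *
print(env.state()["tcp_pos"],env.state()["tool_rot"],env.state()["ft_force"])
p,d,ci=grab("side"); a=cv2.resize(p[90:240,250:400],(600,600),interpolation=2)
cv2.imwrite("pics/p3.png",a)
E
```

```text
[ 0.43164263 -0.38499055  0.17443875] [-1.79955626e+02  8.67928451e-02 -6.05680959e+00] [-0.56824103 -0.02954697  0.40675462]
```

View pics/p3.png

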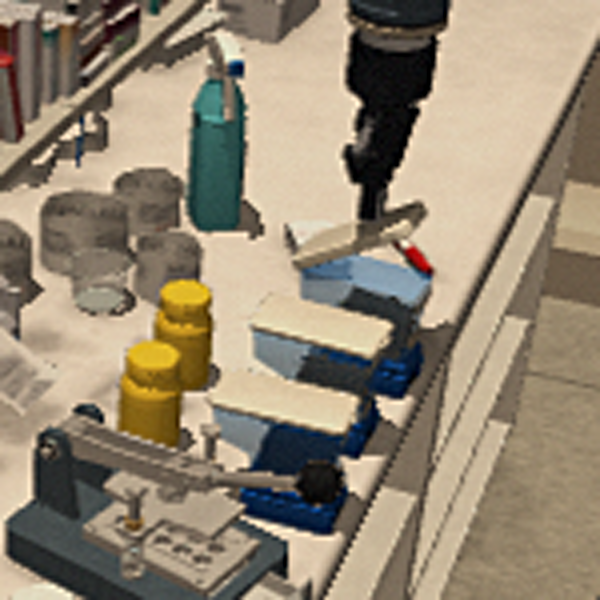

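The lid is about 28° from shut with the tip riding on its outer face at (372,215). I lower it the rest of the way.

Emit:
carry_out([
  [1,[-0.004,0,0.006],[0,0,0]],
  [1,[-0.004,0,0.006],[0,0,0]],
  [1,[-0.003,0,0.006],[0,0,0]],
  [1,[-0.003,0,0.006],[0,0,0]],
  [1,[-0.002,0,0.006],[0,0,0]],
  [1,[-0.002,0,0.006],[0,0,0]],
  [1,[-0.001,0,0.004],[0,0,0]],
  [1,[0,0,0.003],[0,0,0]],
  [1,[0,0,0.001],[0,0,0]],
  [1,[0,0,0],[0,0,0]],
])

```text
time: 10.45
tcp_pos: [0.4138, -0.3832, 0.1312]
tool_rot: [-180.0, 0.0, -6.0]
ft_force: [0.5, 0.1, -0.1]
grip_width: -0.0
```

Emit:
carry_out([
  [1,[0,0,0.001],[0,0,0]],
  [1,[0,0,0],[0,0,0]],
])

```text
time: 10.65
tcp_pos: [0.4138, -0.3833, 0.1304]
tool_rot: [180.0, -0.0, -6.0]
ft_force: [0.6, -0.4, -0.1]
grip_width: 0.001
```

Emit:
carry_out([
  [1,[0,0,0.001],[0,0,0]],
  [1,[0,0,0],[0,0,0]],
])

```text
time: 10.85
tcp_pos: [0.4137, -0.3832, 0.1293]
tool_rot: [-180.0, 0.0, -6.0]
ft_force: [0.1, 0.7, -0.5]
grip_width: 0.004
```

Emit:
carry_out([
  [1,[0,0,0.001],[0,0,0]],
  [1,[0,0,0],[0,0,0]],
  [1,[0,0,0],[0,0,0]],
])

```text
time: 11.15
tcp_pos: [0.4138, -0.3833, 0.1289]
tool_rot: [180.0, -0.0, -6.0]
ft_force: [-2.0, 1.3, 7.6]
grip_width: 0.003
```

Emit:
carry_out([
  [1,[0,0,0.0005],[0,0,0]],
  [1,[0,0,0],[0,0,0]],
  [1,[0,0,0],[0,0,0]],
])

```text
time: 11.45
tcp_pos: [0.4138, -0.3834, 0.1287]
tool_rot: [180.0, -0.0, -6.0]
ft_force: [-2.3, 1.8, 11.5]
grip_width: -0.004
```

```bash
python3 - <<'E'
from h import *
print(env.state()["tcp_pos"],env.state()["ft_force"])
p,d,ci=grab("side"); a=cv2.resize(p[120:200,300:400],(750,600),interpolation=2)
cv2.imwrite("pics/p4.png",a)
W=cloud(d,ci);X,Y,Z=W[...,0],W[...,1],W[...,2]
for lo in np.arange(.36,.51,.02):
    q=W[(X>lo)&(X<lo+.02)&(Y>-.36-.05)&(Y<-.362)&(Z>.1)&(Z<.135)]
    if len(q)>2: print(lo.round(2),len(q),np.percentile(q[:,2],[10,50,90]).round(4))
E
```

```text
[ 0.41376355 -0.38335803  0.12870667] [-2.25960858  1.8147209  11.51039902]
0.36 29 [0.109  0.1142 0.1166]
0.38 37 [0.1146 0.1162 0.1179]
0.4 34 [0.116  0.1186 0.131 ]
0.42 29 [0.1146 0.1171 0.1295]
0.44 32 [0.1142 0.1169 0.1189]
0.46 34 [0.1143 0.117  0.1191]
0.48 28 [0.1036 0.1165 0.119 ]
```

View pics/p4.png

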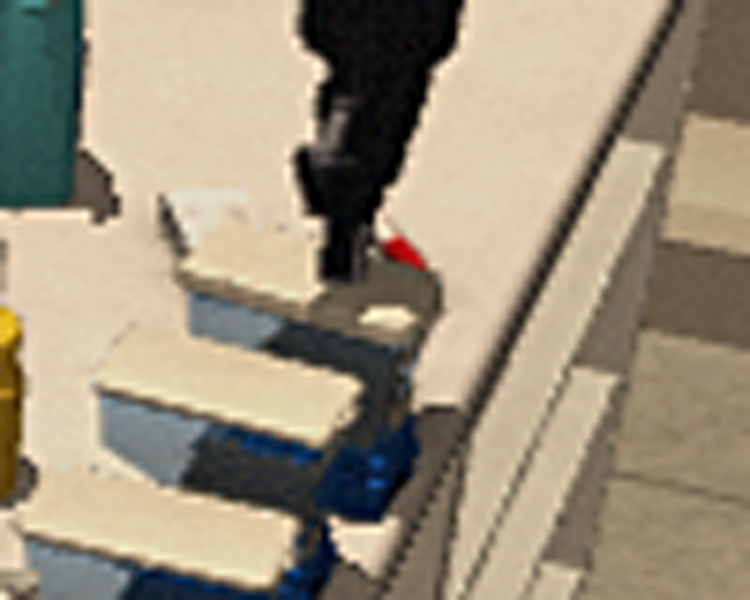

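The lid lies flat: the cloud shows its top at 0.117 throughout, the tip stopped at 0.118 m and 11 N is pressing. Now I lift off and go over high to the small bottle.

Emit:
carry_out([
  [1,[0,0,0],[0,0,0]],
  [1,[0,0,-0.005],[0,0,0]],
  [1,[0,0,-0.02],[0,0,0]],
  [1,[0,0,-0.04],[0,0,0]],
  [1,[0,0,-0.045],[0,0,0]],
  [1,[0.01,0,-0.04],[0,0,0]],
  [1,[0.03,-0.02,0],[0,0,0]],
  [1,[0.02,-0.03,0],[0,0,0]],
  [1,[0.01,-0.04,0],[0,0,0]],
  [1,[0,-0.04,0],[0,0,0]],
])

```text
time: 12.5
tcp_pos: [0.4984, -0.2598, 0.2775]
tool_rot: [-180.0, -0.0, -6.0]
ft_force: [0.7, 0.2, -0.3]
grip_width: 0.004
```

Emit:
carry_out([
  [1,[0,-0.04,0],[0,0,0]],
  [1,[0,-0.04,0],[0,0,0]],
  [1,[0,-0.04,0],[0,0,0]],
  [1,[0,-0.04,0],[0,0,0]],
  [1,[0,-0.04,0],[0,0,0]],
  [1,[0,-0.04,0],[0,0,0]],
  [1,[0,-0.04,0],[0,0,0]],
  [1,[0,-0.04,0],[0,0,0]],
  [1,[-0.01,-0.04,0],[0,0,0]],
  [1,[-0.01,-0.03,0],[0,0,0]],
])

```text
time: 13.5
tcp_pos: [0.5177, 0.1314, 0.2777]
tool_rot: [-180.0, 0.0, -5.9]
ft_force: [1.0, 0.5, -0.1]
grip_width: -0.001
```

Emit:
carry_out([
  [1,[-0.01,-0.03,0],[0,0,0]],
  [1,[-0.01,-0.03,0],[0,0,0]],
  [1,[-0.01,-0.03,0],[0,0,0]],
  [1,[0,0,0],[0,0,0]],
  [1,[0,0,0],[0,0,0]],
])

```text
time: 14.0
tcp_pos: [0.4974, 0.2217, 0.2777]
tool_rot: [180.0, 0.0, -5.9]
ft_force: [-0.4, -0.1, -0.6]
grip_width: 0.001
```

```bash
python3 - <<'E'
from h import *
s=env.state();t=s["tcp_pos"];print(t,s["tool_rot"],s["ft_force"],s["joints"].round(1))
p,d,ci=grab("side");W=cloud(d,ci);X,Y,Z=W[...,0],W[...,1],W[...,2]
q=W[(abs(X-.467)<.04)&(abs(Y-.258)<.04)&(Z>.055)&(Z<.09)]
print(q.mean(0),np.percentile(q,[3,97],axis=0).round(3))
for lo in np.arange(.36,.51,.02):
    q=W[(X>lo)&(X<lo+.02)&(Y>-.36-.05)&(Y<-.362)&(Z>.1)&(Z<.25)]
    if len(q)>2: print(lo.round(2),len(q),np.percentile(q[:,2],[10,50,90]).round(4))
c=np.array([.467,.258]);y=np.radians(s["tool_rot"][2]);d=c-t[:2]
print("tool dx,dy",d@[np.cos(y),np.sin(y)],d@[np.sin(y),-np.cos(y)])
E
```

```text
[0.49742586 0.22172889 0.27772916] [ 1.79983133e+02  7.98233573e-03 -5.93438647e+00] [-0.41934692 -0.05985432 -0.59121433] [ -28.2   20.    -1.1   99.1    0.4   60.9 -125.4]
[0.46659239 0.25924313 0.06721201] [[0.452 0.241 0.056]
 [0.483 0.273 0.072]]
0.36 30 [0.1101 0.1142 0.1178]
0.38 33 [0.116  0.1172 0.1188]
0.4 32 [0.1157 0.1173 0.1195]
0.42 31 [0.1145 0.1175 0.1198]
0.44 32 [0.1146 0.1174 0.119 ]
0.46 36 [0.1151 0.1176 0.1195]
0.48 28 [0.1065 0.1171 0.1193]
tool dx,dy -0.03401286037552169 -0.03293101891543989
```

Emit:
carry_out([
  [1,[-0.017,-0.016,0],[0,0,0]],
  [1,[-0.017,-0.017,0],[0,0,0]],
  [1,[0,0,0],[0,0,0]],
  [1,[0,0,0.03],[0,0,0]],
  [1,[0,0,0.03],[0,0,0]],
  [1,[0,0,0.03],[0,0,0]],
  [1,[0,0,0.03],[0,0,0]],
  [1,[0,0,0.025],[0,0,0]],
  [1,[0,0,0.015],[0,0,0]],
  [1,[0,0,0.005],[0,0,0]],
])

```text
time: 15.05
tcp_pos: [0.4675, 0.2556, 0.1113]
tool_rot: [179.9, 0.1, -6.1]
ft_force: [0.6, -0.5, -0.2]
grip_width: -0.003
```

Emit:
carry_out([
  [1,[0,0,0],[0,0,0]],
  [1,[0,0,0],[0,0,0]],
  [1,[0,0,0],[0,0,0]],
  [1,[0,0,0],[0,0,0]],
  [1,[0,0,0],[0,0,0]],
  [1,[0,0,0],[0,0,0]],
  [1,[0,0,0],[0,0,0]],
  [1,[0,0,0],[0,0,0]],
  [1,[0,0,0],[0,0,0]],
  [1,[0,0,0],[0,0,0]],
])

```text
time: 16.05
tcp_pos: [0.4673, 0.2577, 0.1128]
tool_rot: [180.0, 0.0, -6.0]
ft_force: [-0.3, -0.4, -0.2]
grip_width: 0.003
```

Emit:
carry_out([
  [1,[0,0,0],[0,0,0]],
  [1,[0,0,0],[0,0,0]],
  [1,[0,0,0],[0,0,0]],
  [1,[0,0,0],[0,0,0]],
  [1,[0,0,0],[0,0,0]],
])

```text
time: 16.55
tcp_pos: [0.4673, 0.2577, 0.1128]
tool_rot: [-180.0, 0.0, -6.0]
ft_force: [0.4, -0.4, -0.1]
grip_width: 0.003
```

```bash
python3 - <<'E'
from h import *
s=env.state();print(s["tcp_pos"],s["tool_rot"],s["ft_force"])
p,d,ci=grab("side"); cv2.imwrite("pics/p5.png",cv2.resize(p[110:380,130:400],(600,600),interpolation=2))
W0=np.load("side.npz")["W"];W=cloud(d,ci)
for nm,c,z in(("small",(.467,.258),.07),("med",(.503,.36),.085),("large",(.51,.16),.095),("a/b1",(.436,-.146),.113),("b2",(.44,-.271),.115),("drops",(.663,.465),.095),("cup",(.556,.47),.04),("open",(.435,-.385),.11)):
    r=.09 if z>.1 and z!=.11 else .05
    f=lambda V:V[(abs(V[...,0]-c[0])<(.07 if z>=.11 else .04))&(abs(V[...,1]-c[1])<.04)&(abs(V[...,2]-z)<.015)].mean(0).round(4)
    print(nm,f(W0),f(W))
E
```

```text
[0.46733444 0.25767839 0.11281631] [-1.79997438e+02  4.97732008e-04 -6.02908534e+00] [ 0.42096767 -0.36029055 -0.06636094]
small [0.4668 0.2592 0.0671] [0.4666 0.2591 0.0671]
med [0.5031 0.3616 0.0824] [0.5029 0.3618 0.0823]
large [0.5086 0.1612 0.0918] [nan nan nan]
a/b1 [ 0.4309 -0.141   0.1097] [ 0.4307 -0.1409  0.1097]
b2 [ 0.4385 -0.2655  0.1122] [ 0.4387 -0.2659  0.1124]
drops [0.6629 0.4661 0.0923] [0.6629 0.4659 0.0924]
cup [0.5553 0.4682 0.0367] [0.5553 0.4682 0.0364]
open [ 0.4348 -0.3808  0.1071] [ 0.4297 -0.3768  0.113 ]<stdin>:7: RuntimeWarning: Mean of empty slice.
  ret = um.true_divide(
```

View pics/p5.png

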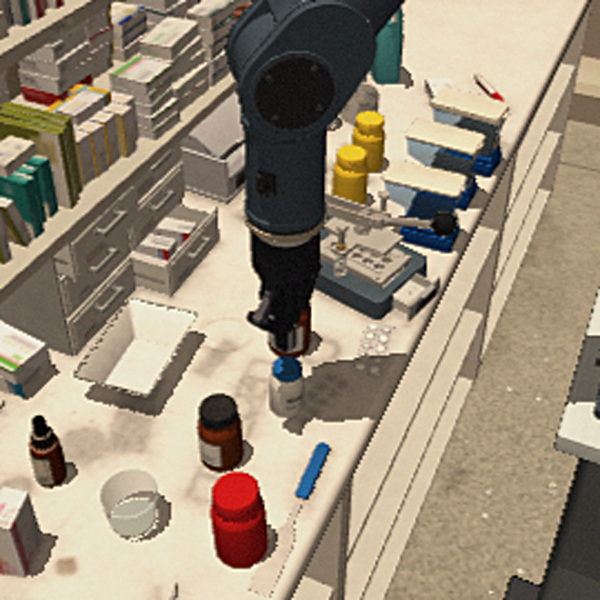

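The fingertips hang over the blue cap at (287,368), the lid is shut at (468,103), and nothing visible has shifted. The large bottle is hidden behind the gripper. I hand in.

```bash
python3 -c "
from cell import env
print(env.sign_off()); s=env.state(); print(s['time'],s['tcp_pos'],s['ft_force'])"
```

```text
the job is handed in; nothing more can be done
None
the job is handed in; nothing more can be done
```

The point-and-check is done and handed in at about 16.6 s of the 61 s allowed; no verdict was reported. I pointed at the open mouth for about 2.4 s and pushed the lid shut from behind, pressing with about 11 N at the end. I finished pointing above the blue-capped bottle, the shortest of the three.

**Last checks:**
- **Lid:** its top measured about 0.117 m along its whole length against 0.118 m expected, so it is shut.
- **Pointing:** the TCP is within about 2 mm sideways of the cap centre. The grasp point is about 51 mm above the cap and the fingertips about 32 mm above it. The wrist force showed only noise.
- **Everything else:** the small and medium bottles, both other canisters, the dropper bottle and the cup were within 0.5 mm of where they started.

**Not confirmed:**
- **Large bottle:** it was hidden behind the gripper in the last view, so I couldn't re-measure it. The fingertips passed well above it.
- **Refilled canister:** its before and after point averages differ by about 6 mm sideways, mostly because the lid is now part of what is measured. That is within the 35 mm allowed.

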